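Plumb the relief-map panel with its turnbuckle stay

ROBOT

A 7-joint arm with a two-finger parallel gripper is mounted at the origin on the work surface. World frame = base frame: x ahead of the robot, y to its left, z up, the work surface at z = 0. Lengths are in m, angles in rad, forces in N, time in s.
With the tool pointing down it reaches from about 0.35 to 0.9 m from the base axis. Payload 19.9 kg.
Tool frame: the origin (TCP) lies at the very end of the fingers, on their centre line; the grasp point (between the pads) lies 19 mm behind it; x points along the fingers, z is the direction in which the jaws open and shut, and the axes are right-handed (so a half turn about x gives the same grasp; the last joint's range is limited). The gripper opens to 85 mm and grips with 20 to 120 N. Pads are 22 mm wide; open, the fingers measure 114 mm over their backs; the gripper's body (76 mm by 85 mm) begins 54 mm behind the grasp point. The pads swing forward as they close: fully open they stand 13 mm farther back than shut.
Start: joints at [1.141, 0.417, -0.01, 1.614, 0.005, 1.111, -0.053], TCP at [0.237, -0.578, 0.231] pointing down, gripper open.
Joint ranges: [-2.81, 2.81], [-0.39, 2.02], [-1.27, 1.25], [0.06, 2.57], [-1.19, 4.33], [0.19, 2], [-2.82, 2.82]. Speed limits (rad/s): [1.89, 1.89, 2.39, 2.39, 3.01, 3.01, 3.01].

INTERFACE

Orientations are given as a rotation vector (axis times angle).
In Python, from rig import r gives the robot as it stands. The module is installed in compiled form; this text tells all that it offers.
- The arm moves only by the tool step_arm, never from a script. Its argument "plan" is a list that holds one entry, the list of rows, each a list of 5 numbers: the gripper command: -1 is shut, 1 is fully open, values between are in proportion, then the shift along the world's x, y, z normalised to -1 to 1, where 1 is 400 mm, then the turn about the world's z normalised to -1 to 1, where 1 is 2 rad. In form: [[[jaw, tx, ty, tz, yaw], ...]]. A call has 1 to 12 rows; each row is the pose to reach, as a shift and turn from the pose commanded when the call began; what a row does not reach only later rows make up. A row lasts 1/12 s, in which the tool goes at most 41.7 mm and 7.16 degrees, less where a joint would pass 70% of its speed; a pose out of reach is approached as far as the arm can. A call with a number of a shift or a turn outside -1 to 1 is refused whole. A call with a gripper value outside its range is refused whole. The fingers move at their own pace and stop on an object; the grip force is fixed at half the most. Time passes only in rows, so rows that repeat a pose let the fingers close. It gives the time, the measured TCP pose, the force and the opening at its end, in the units of the state.
- r.read_state(): the state, without advancing time (a new reading comes with each control period).
- r.read_camera(name): name is "side" or "top" or "wrist"; returns (picture, depth): 400x640x3 uint8, red, green, blue; 400x640 float32, m along the optical axis (not along the pixel's ray), 0 where there is no reading.
- r.camera_info(name): a dict with "intrinsics" (3x3 intrinsics, pixels), "rvec" (rotation vector, rad) and "tvec" (3), from world to camera coordinates, as OpenCV has them; the wrist camera has in their place "mount" (4x4, takes a point from camera to tool coordinates, whose origin is the TCP and whose axes are the tool frame's). Camera axes: x right, y down, z forward; pixel columns grow to the right and rows downward; lengths in m; the calibration is good to about 2 mm. A picture is of the moment at which its call begins: read the wrist's pose just before it. camera_info takes no time and is no camera call.
- r.hand_in(): hands the job in, once; it reports no verdict.
The state is a dict: "clock": time; "joint_pos": joint angles; "dq": joint speeds; "effort": joint torques, N m; "eef_pos": TCP position; "ee_rot": TCP orientation; "contact_force": force on the tool from outside, world axes, zero at the start; "torque": the same for the moment, N m; "width": finger opening in m.
Only numpy, scipy, OpenCV 4.12 (cv2) and the standard library are available. Lean on these libraries where they do the work, as an engineer would, in place of code of your own. Each camera call takes 0.05 s, during which the arm holds its last target. There are 200 camera calls.

TASK

The relief-map panel is leaning away from its stay: turn the brass turnbuckle sleeve of the stay so that both rods draw in and pull the panel upright, working on the stay only and not touching the panel. When the panel stands upright, swing the red-balled lever of the lock nut right over to its stop so the stay is locked, and let go. Leave the other things on the table where they are.

Things in the scene. Friction and masses are not known exactly. Their poses are not given: they have to be found in the camera images.
- stand: Grey steel foot of the map stand, fixed on the table: 400 mm long (y), 70 wide with 300 mm cross foot, 14 high. Origin: on the table, centre of the foot. x: across the stay (yaw is within 0.25 rad of 0, so +x is the side away from the robot); y: from the stay's foot to the panel; z up. The stay lies over the foot at x = 0 and rises towards +y at 30 to 32 deg, 314 mm long when all is upright.
- stay_pin (a point): Lower pin of the stay, fixed on the foot at y -160, z 36 mm of the stand. The stay runs straight from here through the lock nut and sleeve to the pin on the panel's back (with the panel upright at y 108, z 200 mm of the stand).
- panel (a joint): Lean of the relief-map panel, rad: 0 upright, + away from the stay (stand's +y). Starts at 0.05 to 0.081. It is hinged at y 150, z 34 mm of the stand and moves only through the stay: each rad of tightening turn of the sleeve takes 0.0196 rad off the lean (0.123 a full turn), and the thread holds it where it is left.
- sleeve_mid (a point): Centre of the brass hexagon turnbuckle sleeve: 124 mm long, hexagon on the middle 112, 34 across flats (flats 20 wide), about 120 above the table; 16 mm rods come out of both ends. y: along the stay, up to the panel. x: square to one pair of flats, the others 60 deg either way about y; x and z turn with the sleeve. Tightening turn: + about y, the top going to the stand's +x. Takes 0.15 N m.
- locknut (a joint): Lever lock nut at the sleeve's lower end, rad: 0 loose, 1.4 its stop (locked); + is about the sleeve's y. Starts at 0 to 0.2, stays where left (0.1 N m to turn), does not turn the sleeve. Square to the stay, the lever points up at 0.7; at 0 it leans 0.7 rad to the stand's -x side, at 1.4 as much to +x.
- lock_ball (a point): Centre of the red ball, 26 mm in diameter, on the end of the 10 mm lever bar, 78 mm from the stay's axis. The lever swings in the plane square to the stay 70 mm from the sleeve's centre towards the foot, about the stay's axis.
- level: Bystander: yellow spirit level, 200 x 22 x 42 mm, standing beside the stay. Origin under its centre.
- spanner: Bystander: steel spanner, 180 mm, lying beside the level.
- tape_measure: Bystander: black and orange tape measure, 72 x 36 x 68 mm high, on the robot's side of the stay. Origin under its centre.
- screw_tray: Bystander: open blue tray, 110 x 80 x 30 mm.
- magnifier: Bystander: magnifying glass, 185 mm long, on the dark mat.
- tile0: Bystander: map tile, 90 x 90 x 6 mm, on the dark mat.
- tile1: Bystander: map tile, 90 x 90 x 6 mm, on the dark mat.
- tile2: Bystander: map tile, 90 x 90 x 6 mm, on the dark mat.
- panel_top (a point): Middle of the top edge of the relief-map panel (348 mm above the table when upright): an oak-edged board, 280 wide (x), 18 thick (y), 310 high (z), coloured relief on its +y face, grey back towards the stay. Its z runs up the board and leans with it. The board is not to be touched.

How it is judged:
On the way:
1. the sleeve is turned until the panel stands upright (lean under 0.016 rad either way) with the lock lever still loose (under 0.6 rad) (value of joint panel between -0.016 and 0.016 rad and value of joint locknut below 0.6 rad), for 0.2 s.
At the end, for the whole second after the job is handed in: The panel is upright within 0.016 rad (0.9 deg) and still, and the lock lever has been swung over to at least 1.2 of its 1.4 rad (value of joint panel between -0.016 and 0.016 rad and value of joint locknut above 1.2 rad and velocity of joint panel between -0.01 and 0.01 rad/s); the robot touches nothing.
It fails at once if the panel's board is touched with more than 3 N (contact force between panel_c0 and the fingers above 3 N or contact force between panel_c0 and the arm above 3 N).
It fails at once if another thing on the table is shifted by more than 30 mm (distance of any of level, spanner, tape_measure, screw_tray, magnifier, tile0, tile1, tile2 from where it was at the start of the episode above 0.03 m).
It also fails if it takes over 72 s, if anything falls off the work surface, if the arm or the gripper's body presses on something with over 40 N, if the wrist force passes 120 N, or if a joint passes its speed limit or range.

## Working session

There is one attempt and no reset: what is moved stays moved. The work goes in short steps, Python scripts to look and compute and a tool call to move; the robot and the scene stay as the last step left them, time stands still between calls to the robot, and variables do not carry over. Pictures are saved under pics/ and viewed, about 8 in all and at most 12, crops included, and the job is handed in when it is done.

Besides the shell and the picture viewer there is one more tool, called as a command line: name --argument value ..., lists and objects as JSON in quotes. step_arm: Moves the arm, as the interface text tells. Its arguments: {"type":"object","properties":{"plan":{"type":"array","items":{"type":"array","items":{"type":"array","items":{"type":"number","minimum":-1,"maximum":1}}}}},"required":["plan"]}

```bash
mkdir -p pics
cat > h.py <<'E'
import numpy as np, cv2
from rig import r
from scipy.spatial.transform import Rotation as R
def cam(n):
    s=r.read_state(); p,d=r.read_camera(n); i=r.camera_info(n); K=np.array(i['intrinsics'])
    if 'mount' in i:
        T=np.eye(4);T[:3,:3]=R.from_rotvec(s['ee_rot']).as_matrix();T[:3,3]=s['eef_pos'];M=T@np.array(i['mount'])
    else:
        M=np.eye(4);M[:3,:3]=cv2.Rodrigues(np.array(i['rvec'],float))[0];M[:3,3]=np.ravel(i['tvec']);M=np.linalg.inv(M)
    return p,d,K,M
def cloud(d,K,M):
    v,u=np.indices(d.shape); P=np.stack([(u-K[0,2])/K[0,0]*d,(v-K[1,2])/K[1,1]*d,d],-1)
    return P@M[:3,:3].T+M[:3,3]
def save(n,p): cv2.imwrite(f'pics/{n}.png',p[...,::-1])
E
python3 - <<'E'
from h import *
for n in('side','top'):
    p,d,K,M=cam(n); save(n+'0',p); np.savez(n+'0.npz',p=p,d=d,K=K,M=M); print(n,K.round(1).tolist(),M.round(3).tolist())
s=r.read_state(); print({k:np.round(v,3).tolist() for k,v in s.items()})
E
```

```text
side [[441.0, 0.0, 319.0], [0.0, 441.0, 201.1], [0.0, 0.0, 1.0]] [[-0.33, -0.604, 0.725, -0.498], [-0.944, 0.21, -0.256, 0.326], [0.002, -0.769, -0.639, 1.181], [0.0, 0.0, 0.0, 1.0]]
top [[460.8, 0.0, 320.8], [0.0, 460.8, 195.2], [0.0, 0.0, 1.0]] [[-0.057, -0.976, 0.208, 0.308], [-0.998, 0.056, -0.009, -0.022], [-0.003, -0.208, -0.978, 1.541], [0.0, 0.0, 0.0, 1.0]]
{'clock': 0.1, 'joint_pos': [1.14, 0.418, -0.01, 1.614, 0.005, 1.111, -0.053], 'dq': [0.0, -0.002, -0.0, -0.002, -0.0, 0.0, -0.001], 'effort': [0.001, -86.582, 0.681, -43.564, 0.019, 0.005, 0.0], 'eef_pos': [0.237, -0.578, 0.231], 'ee_rot': [0.919, 1.369, -0.918], 'contact_force': [0.571, -0.809, 0.002], 'torque': [0.007, 0.014, -0.016], 'width': 0.085}
```

View pics/side0.png

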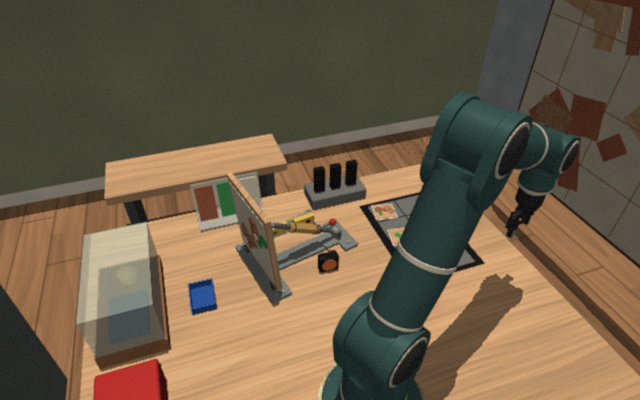

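View pics/top0.png

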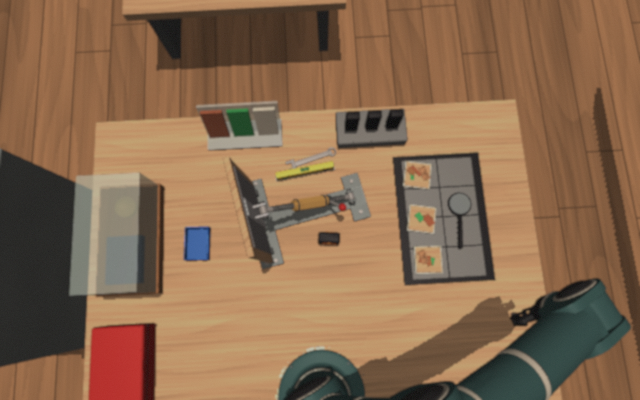

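The side picture shows the panel at (255,235), the stay going right from it to the red ball at about (333,223). In the top picture the sleeve is at (310,203), the ball at (342,207), the level at (305,170), the tape measure at (329,239) and the panel at (250,215). The far (+x) side of the sleeve is free for pushing down.

```bash
cat > meas.py <<'E'
from h import *
def an(p,d,K,M,roi=None):
    C=cloud(d,K,M); hsv=cv2.cvtColor(p,cv2.COLOR_RGB2HSV); H,S,V=cv2.split(hsv)
    ok=(d>0)
    if roi is not None: ok&=(np.abs(C[...,:2]-roi[:2]).max(-1)<roi[2])
    br=ok&(H>10)&(H<26)&(S>110)&(V>60)&(C[...,2]>.085)&(C[...,2]<.17)
    rd=ok&((H<6)|(H>172))&(S>140)&(V>60)&(C[...,2]>.08)&(C[...,2]<.2)
    return C,br,rd
def main(t):
    for n,m in zip(('brass','red'),t[1:]):
        k,l,st,_=cv2.connectedComponentsWithStats(m.astype(np.uint8))
        for i in np.argsort(-st[1:,4])[:3]+1:
            if st[i,4]<6: continue
            P=t[0][l==i]; c=np.median(P,0); w=np.linalg.svd(P-P.mean(0),full_matrices=0)[2][0]
            a=(P-P.mean(0))@w
            print(n,st[i].tolist(),'med',c.round(4),'mean',P.mean(0).round(4),'dir',w.round(3),'len',np.ptp(a).round(3),'zmax',P[:,2].max().round(3))
E
python3 - <<'E'
from meas import *
for n in('top','side'):
    z=np.load(n+'0.npz'); print(n); main(an(z['p'],z['d'],z['K'],z['M'],(.45,.05,.25)))
E
```

```text
top
brass [290, 195, 39, 16, 390] med [0.5863 0.001  0.1345] mean [0.5866 0.0008 0.1328] dir [-0.182  0.842  0.508] len 0.134 zmax 0.168
brass [265, 255, 5, 4, 9] med [0.4263 0.1398 0.1277] mean [0.4279 0.1398 0.1268] dir [-0.068  0.058  0.996] len 0.071 zmax 0.164
brass [244, 174, 6, 6, 7] med [0.6832 0.1971 0.1169] mean [0.6827 0.1971 0.1226] dir [ 0.019 -0.054 -0.998] len 0.077 zmax 0.164
red [339, 204, 7, 6, 35] med [ 0.5638 -0.0969  0.1465] mean [ 0.5649 -0.097   0.1468] dir [-0.636 -0.77   0.05 ] len 0.021 zmax 0.158
side
brass [283, 222, 37, 13, 285] med [0.5729 0.0085 0.1316] mean [0.5746 0.0079 0.1309] dir [-0.167  0.866  0.47 ] len 0.155 zmax 0.163
brass [272, 263, 9, 19, 81] med [0.4123 0.1478 0.1258] mean [0.4128 0.1478 0.1281] dir [ 0.004 -0.086 -0.996] len 0.08 zmax 0.17
brass [249, 241, 8, 7, 25] med [0.5431 0.1875 0.1407] mean [0.5467 0.1891 0.1355] dir [ 0.67   0.138 -0.729] len 0.087 zmax 0.167
red [330, 219, 6, 6, 31] med [ 0.5587 -0.0943  0.1456] mean [ 0.5585 -0.0951  0.1446] dir [-0.117 -0.741  0.661] len 0.023 zmax 0.154
```

Run:
```python
from h import *
s=r.read_state(); print(R.from_rotvec(s['ee_rot']).as_matrix().round(3)); i=r.camera_info('wrist'); print(np.round(i['mount'],3), np.round(i['intrinsics'],1))
```

```text
[[-0.001  0.925  0.379]
 [ 0.001  0.379 -0.925]
 [-1.    -0.    -0.001]]
[[-0.001 -0.314  0.95  -0.144]
 [-0.    -0.95  -0.314  0.08 ]
 [ 1.    -0.001  0.001 -0.   ]
 [ 0.     0.     0.     1.   ]] [[306.7   0.  322.7]
 [  0.  306.7 199.3]
 [  0.    0.    1. ]]
```

step_arm --plan '[[[-1, 0, 0, 0.1, 0], [-1, 0, 0, 0.2, 0], [-1, 0.08, 0.1, 0.3, 0], [-1, 0.16, 0.2, 0.3, 0], [-1, 0.24, 0.3, 0.3, 0], [-1, 0.32, 0.4, 0.3, 0], [-1, 0.4, 0.5, 0.3, 0], [-1, 0.48, 0.6, 0.3, 0], [-1, 0.56, 0.7, 0.3, 0], [-1, 0.64, 0.8, 0.3, 0], [-1, 0.72, 0.9, 0.3, 0], [-1, 0.8, 1.0, 0.3, 0]]]'

```text
clock: 1.1
eef_pos: [0.4918, -0.2588, 0.3511]
ee_rot: [0.918, 1.369, -0.918]
contact_force: [0.7, -1.0, -0.7]
width: 0.0001
```

step_arm --plan '[[[-1, 0.06, 0.09, 0, -0.03], [-1, 0.12, 0.18, 0, -0.06], [-1, 0.18, 0.27, 0, -0.09], [-1, 0.22, 0.36, 0, -0.09], [-1, 0.24, 0.45, 0, -0.09], [-1, 0.24, 0.54, 0, -0.09], [-1, 0.24, 0.62, 0, -0.09], [-1, 0.24, 0.62, 0, -0.09], [-1, 0.24, 0.62, 0, -0.09], [-1, 0.24, 0.62, 0, -0.09]]]'

```text
clock: 1.93
eef_pos: [0.587, -0.0133, 0.3509]
ee_rot: [1.054, 1.301, -1.055]
contact_force: [-0.2, -0.9, -0.5]
width: -0.0001
```

Run:
```python
from meas import *
t=cam('wrist'); save('w1',t[0]); np.savez('w1.npz',p=t[0],d=t[1],K=t[2],M=t[3]); s=r.read_state(); print(s['eef_pos'],R.from_rotvec(s['ee_rot']).as_matrix().round(3).tolist())
main(an(*t,roi=(.57,0,.2)))
```

```text
[ 0.58702298 -0.01387904  0.35091791] [[-0.0, 0.979, 0.206], [-0.0, 0.206, -0.979], [-1.0, -0.001, 0.0]]
brass [275, 143, 76, 40, 2178] med [0.5947 0.     0.1339] mean [ 0.5936 -0.0012  0.1331] dir [-0.191  0.835  0.517] len 0.098 zmax 0.164
brass [124, 30, 51, 35, 1062] med [0.6775 0.1949 0.135 ] mean [0.6774 0.1949 0.1324] dir [-0.02   0.059  0.998] len 0.085 zmax 0.17
brass [170, 239, 33, 44, 478] med [0.4282 0.139  0.1339] mean [0.428  0.139  0.1319] dir [-0.013  0.062  0.998] len 0.085 zmax 0.17
red [377, 190, 20, 20, 333] med [ 0.5694 -0.0948  0.1492] mean [ 0.569  -0.0951  0.1485] dir [-0.948  0.039  0.317] len 0.025 zmax 0.154
```

View pics/w1.png

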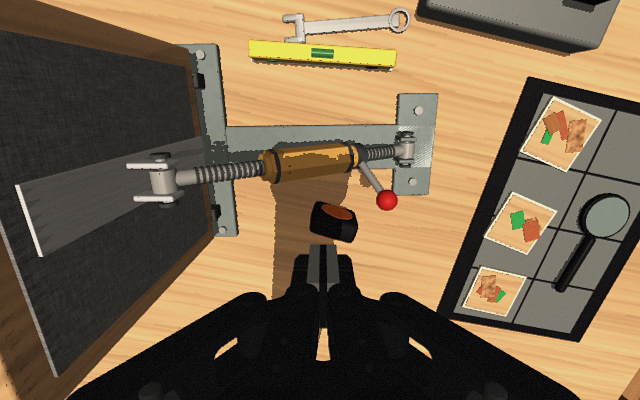

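The wrist view shows the sleeve at (310,162), lever ball at (387,200), stay pin at (405,150), and the panel's grey back at the left. The fingers at (322,270) are short of the stay. Next come the panel plane fit (lean, yaw) and the sleeve cross-section.

```bash
cat > fit.py <<'E'
from meas import *
def panel(C,d):
    yaw=.21; n=np.array([-np.sin(yaw),np.cos(yaw),0]); 
    m=(d>0)&(C[...,2]>.08)&(C[...,2]<.36)&(np.abs((C-[.55,.165,0])@n)<.045)&(np.abs((C-[.55,.165,0])@[np.cos(yaw),np.sin(yaw),0])<.13)
    P=C[m]
    for _ in range(6):
        c=P.mean(0); w=np.linalg.svd(P-c,full_matrices=0)[2][2]; e=np.abs((P-c)@w); P=P[e<max(.003,1.5*np.median(e))]
    w*=np.sign(w[1]); return len(P),c,np.arctan2(-w[0],w[1]),-np.arcsin(w[2])
def sect(C,br,yaw,el=.55):
    a=np.array([-np.sin(yaw)*np.cos(el),np.cos(yaw)*np.cos(el),np.sin(el)])
    u=np.array([np.cos(yaw),np.sin(yaw),0]); v=np.cross(u,a)
    k,l,st,_=cv2.connectedComponentsWithStats(br.astype(np.uint8)); P=C[l==1+np.argmax(st[1:,4])]
    return P,a,u,v
E
python3 - <<'E'
from fit import *
z=np.load('w1.npz'); C,br,rd=an(z['p'],z['d'],z['K'],z['M'],(.57,0,.2))
n,c,yaw,lean=panel(C,z['d']); print(n,c,yaw,lean)
P,a,u,v=sect(C,br,yaw)
o=P.mean(0); q=(P-o); A,U,V=q@a,q@u,q@v
print('mean',o,'A',np.percentile(A,[0,1,50,99,100]).round(4),'U',np.percentile(U,[1,99]).round(4))
w=np.linalg.svd(q,full_matrices=0)[2][0]; print('axis',w*np.sign(w[1]),'el',np.arcsin(abs(w[2])),'yaw',np.arctan(-w[0]/w[1]))
print('slopes V,U vs A',np.polyfit(A,V,1)[0],np.polyfit(A,U,1)[0])
for b in np.arange(-.022,.022,.002):
    m=(U>=b)&(U<b+.002)&(abs(A)<.04)
    if m.sum()>3: print(round(b+.001,4),m.sum(),np.median(V[m]).round(4))
E
```

```text
46533 [0.55171099 0.17185521 0.25836416] 0.21737429700899624 0.07141733604458952
mean [ 0.59363489 -0.0011684   0.13308356] A [-0.0512 -0.0495  0.0014  0.0441  0.0467] U [-0.0204  0.015 ]
axis [-0.19089204  0.83460579  0.51671404] el 0.5430084546222874 yaw 0.22485350277428637
slopes V,U vs A -0.0068642116939329634 -0.005662705691397399
-0.021 35 -0.0048
-0.019 70 -0.0039
-0.017 77 -0.0023
-0.015 73 -0.001
-0.013 73 0.0006
-0.011 80 0.0022
-0.009 74 0.0036
-0.007 79 0.0051
-0.005 98 0.0061
-0.003 104 0.0056
-0.001 109 0.0046
0.001 111 0.0037
0.003 109 0.003
0.005 110 0.0019
0.007 110 0.0012
0.009 111 0.0001
0.011 107 -0.0006
0.013 189 -0.0047
0.015 133 -0.0158
```

Lean is 0.071 rad, so about 3.6 rad of turn is needed. Hexagon corners lie at 96°, 36° and -24° about the axis point (0.589, 0.005, 0.122). I will press the far-side corner down with the shut fingertips, in strokes of about 60°. First the approach.

step_arm --plan '[[[-1, 0.056, 0.058, -0.1, 0], [-1, 0.056, 0.058, -0.2, 0], [-1, 0.056, 0.058, -0.3, 0], [-1, 0.056, 0.058, -0.4, 0], [-1, 0.056, 0.058, -0.46, 0], [-1, 0.056, 0.058, -0.46, 0], [-1, 0.056, 0.058, -0.46, 0]]]'

```text
clock: 2.57
eef_pos: [0.6092, 0.0094, 0.1669]
ee_rot: [1.054, 1.302, -1.056]
contact_force: [0.3, 0.8, 0.6]
width: -0.0003
```

step_arm --plan '[[[-1, 0.001, 0, -0.015, 0], [-1, 0.003, 0, -0.03, 0], [-1, 0.005, 0.001, -0.045, 0], [-1, 0.008, 0.001, -0.06, 0], [-1, 0.011, 0.002, -0.075, 0], [-1, 0.014, 0.003, -0.09, 0], [-1, 0.016, 0.003, -0.1, 0], [-1, 0.016, 0.003, -0.1, 0]]]'

```text
clock: 3.23
eef_pos: [0.6159, 0.0119, 0.1262]
ee_rot: [1.054, 1.301, -1.054]
contact_force: [2.6, 0.4, -0.6]
width: -0.0002
```

Run:
```python
from fit import *
t=cam('wrist'); save('w2',t[0]); s=r.read_state(); print(s['eef_pos'],s['contact_force'],s['torque'])
C,br,rd=an(*t,roi=(.57,0,.2)); print(panel(C,t[1]))
```

```text
[0.61594551 0.01189191 0.12669411] [ 1.42541645  0.17969005 -1.28349518] [ 0.02878261 -0.45742534 -0.01931013]
(25422, array([0.58127744, 0.16788681, 0.11020359]), np.float64(0.2330716269357633), np.float64(0.04012109866066908))
```

View pics/w2.png

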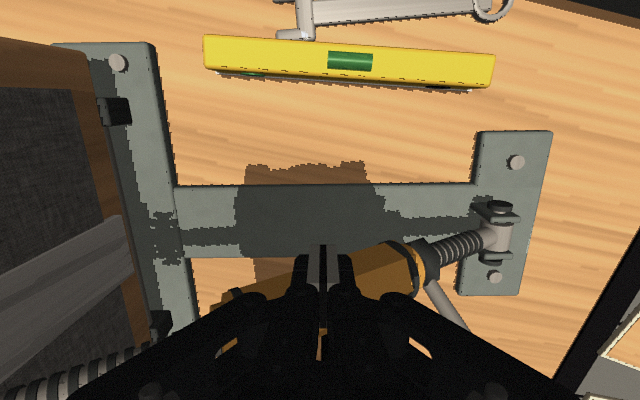

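The fingers stand beside the sleeve on its far side at (322,280), clear of the lever and level. I'll raise them and measure the phase and lean.

step_arm --plan '[[[-1, 0.01, 0, 0.0, 0], [-1, 0.01, 0, 0.1, 0], [-1, -0.01, -0.02, 0.2, 0], [-1, -0.04, -0.04, 0.3, 0], [-1, -0.07, -0.06, 0.4, 0], [-1, -0.07, -0.06, 0.5, 0], [-1, -0.07, -0.06, 0.56, 0], [-1, -0.07, -0.06, 0.56, 0], [-1, -0.07, -0.06, 0.56, 0]]]'

```text
clock: 4.03
eef_pos: [0.5882, -0.0122, 0.3528]
ee_rot: [1.055, 1.298, -1.053]
contact_force: [0.2, 0.4, -1.7]
width: 0.0004
```

```bash
cat > phase.py <<'E'
from fit import *
t=cam('wrist'); s=r.read_state(); print('tcp',s['eef_pos'].round(4) if hasattr(s['eef_pos'],'round') else s['eef_pos'],'t',s['clock'])
C,br,rd=an(*t,roi=(.57,0,.2)); n,c,yaw,lean=panel(C,t[1]); print('panel',n,'yaw',round(yaw,4),'lean',round(lean,4))
P,a,u,v=sect(C,br,.2174); q=P-[.5894,.0049,.1218]; A,U,V=q@a,q@u,q@v; m=(A>-.04)&(A<.035); A,U,V=A[m],U[m],V[m]
best=None  # hexagon phase: angle of upper corner, by how well points lie on 17 mm flats
for ph in np.radians(np.arange(0,60,.5)):
    f=ph+np.pi/6+np.arange(6)*np.pi/3
    e=np.median(np.abs((U[:,None]*np.cos(f)+V[:,None]*np.sin(f)).max(1)-.017))
    if best is None or e<best[0]: best=(e,np.degrees(ph))
print('corner',best[1],'deg (mod 60), err',best[0].round(5),len(U))
main((C,br&False,rd))
E
python3 phase.py
```

```text
tcp [ 0.5878 -0.0123  0.3513] t 4.0833
panel 46656 yaw 0.2169 lean 0.0731
corner 37.5 deg (mod 60), err 0.00035 1683
red [377, 191, 20, 20, 328] med [ 0.5695 -0.0947  0.1491] mean [ 0.569  -0.095   0.1484] dir [-0.856 -0.319  0.407] len 0.024 zmax 0.154
```

The finger slid past the corner: the phase is still 37.5° and the lean is still 0.073. I'll repeat about 8 mm further in.

step_arm --plan '[[[-1, 0.036, 0.05, -0.1, 0], [-1, 0.036, 0.05, -0.2, 0], [-1, 0.036, 0.05, -0.3, 0], [-1, 0.036, 0.05, -0.4, 0], [-1, 0.036, 0.05, -0.46, 0], [-1, 0.036, 0.05, -0.46, 0], [-1, 0.036, 0.05, -0.46, 0]]]'

```text
clock: 4.67
eef_pos: [0.6015, 0.0079, 0.1662]
ee_rot: [1.053, 1.304, -1.056]
contact_force: [0.3, -0.2, 1.0]
width: 0.0
```

step_arm --plan '[[[-1, 0, 0, -0.02, 0], [-1, 0, 0, -0.04, 0], [-1, 0.002, 0, -0.05, 0], [-1, 0.004, 0, -0.06, 0], [-1, 0.005, 0.001, -0.065, 0], [-1, 0.005, 0.001, -0.065, 0]]]'

```text
clock: 5.17
eef_pos: [0.6045, 0.0081, 0.1412]
ee_rot: [1.054, 1.301, -1.054]
contact_force: [0.0, -0.8, 2.6]
width: -0.0002
```

step_arm --plan '[[[-1, 0.003, 0, -0.01, 0], [-1, 0.006, 0.001, -0.02, 0], [-1, 0.009, 0.002, -0.03, 0], [-1, 0.012, 0.002, -0.04, 0], [-1, 0.012, 0.002, -0.04, 0]]]'

```text
clock: 5.58
eef_pos: [0.6135, 0.0102, 0.128]
ee_rot: [1.059, 1.294, -1.046]
contact_force: [17.8, 5.6, 15.6]
width: -0.0004
```

step_arm --plan '[[[-1, 0, 0, -0.01, 0], [-1, 0, 0, -0.02, 0], [-1, 0, 0, -0.02, 0], [-1, 0.02, 0, -0.02, 0], [-1, 0.04, 0, 0, 0], [-1, 0.04, 0, 0.1, 0], [-1, 0.02, -0.02, 0.2, 0], [-1, -0.02, -0.04, 0.3, 0], [-1, -0.05, -0.05, 0.4, 0], [-1, -0.05, -0.05, 0.5, 0], [-1, -0.05, -0.05, 0.57, 0], [-1, -0.05, -0.05, 0.57, 0]]]'

```text
clock: 6.58
eef_pos: [0.5906, -0.0108, 0.3601]
ee_rot: [1.058, 1.293, -1.048]
contact_force: [1.3, 1.3, 0.0]
width: -0.0002
```

```bash
python3 phase.py
```

```text
tcp [ 0.59   -0.0109  0.3567] t 6.6333
panel 46823 yaw 0.2157 lean 0.0577
corner 36.5 deg (mod 60), err 0.00062 1604
red [378, 192, 20, 20, 316] med [ 0.5698 -0.0967  0.1485] mean [ 0.5693 -0.0971  0.1479] dir [-0.838 -0.377  0.394] len 0.024 zmax 0.154
```

```bash
python3 - <<'E'
s=open('phase.py').read()
i=s.index('best=None'); j=s.index("main((C")
s=s[:i]+'''from scipy.optimize import least_squares
def res(p):
    f=np.radians(p[0])+np.pi/6+np.arange(6)*np.pi/3
    return ((U-p[1])[:,None]*np.cos(f)+(V-p[2])[:,None]*np.sin(f)).max(1)-.017
k=V>-.002; U,V=U[k],V[k]
for ph in range(0,60,12):
    q=least_squares(res,[ph,0,0],x_scale=[5,.002,.002],loss='soft_l1',f_scale=.0008); print('phase',q.x.round(4),'cost',q.cost.round(7))
'''+s[j:]
open('phase.py','w').write(s)
E
python3 phase.py
```

```text
tcp [ 0.5893 -0.011   0.3543] t 6.6833
panel 47203 yaw 0.2159 lean 0.0565
phase [-2.49104e+01 -1.00000e-04  8.00000e-04] cost 0.0002035
phase [ 3.5042e+01 -1.0000e-04  8.0000e-04] cost 0.0002035
phase [ 3.5042e+01 -1.0000e-04  8.0000e-04] cost 0.0002035
phase [ 3.5042e+01 -1.0000e-04  8.0000e-04] cost 0.0002035
phase [ 3.50896e+01 -1.00000e-04  8.00000e-04] cost 0.0002035
red [378, 192, 21, 20, 322] med [ 0.5696 -0.0966  0.1486] mean [ 0.5693 -0.097   0.1478] dir [-0.912  0.332  0.241] len 0.025 zmax 0.153
```

step_arm --plan '[[[-1, 0, 0, 0, 0], [-1, 0, 0, 0, 0], [-1, 0, 0, 0, 0]]]'

```text
clock: 6.93
eef_pos: [0.5888, -0.011, 0.352]
ee_rot: [1.053, 1.302, -1.055]
contact_force: [-1.2, 0.4, 0.1]
width: -0.0001
```

```bash
python3 phase.py | grep -v red
python3 - <<'E'
from fit import *
for n in('top','side'):
    z=np.load(n+'0.npz'); print(n,panel(cloud(z['d'],z['K'],z['M']),z['d']))
    t=cam(n); print(n,panel(cloud(t[1],t[2],t[3]),t[1]))
s=r.read_state(); print(s['eef_pos'],R.from_rotvec(s['ee_rot']).as_matrix().round(3).tolist())
E
```

```text
tcp [ 0.5889 -0.0111  0.3522] t 6.9833
panel 47685 yaw 0.2162 lean 0.0544
phase [-2.40866e+01 -1.00000e-04  8.00000e-04] cost 0.0002189
phase [ 3.59133e+01 -1.00000e-04  8.00000e-04] cost 0.0002189
phase [ 3.59133e+01 -1.00000e-04  8.00000e-04] cost 0.0002189
phase [ 3.59134e+01 -1.00000e-04  8.00000e-04] cost 0.0002189
phase [ 3.59133e+01 -1.00000e-04  8.00000e-04] cost 0.0002189
top (977, array([0.54444128, 0.17344872, 0.27378243]), np.float64(0.21825750241383987), np.float64(0.09172073313280092))
top (863, array([0.54451842, 0.16838646, 0.27568246]), np.float64(0.21899996346786132), np.float64(0.07015198398270188))
side (1183, array([0.5311666 , 0.18916843, 0.23728221]), np.float64(0.2230485626013042), np.float64(0.05123763953134654))
side (1257, array([0.53237899, 0.185025  , 0.23879717]), np.float64(0.22177262708195694), np.float64(0.030301255468216493))
[ 0.58897576 -0.01102139  0.35258159] [[-0.001, 0.978, 0.207], [0.0, 0.207, -0.978], [-1.0, -0.001, -0.0]]
```

All three cameras agree on a change of -0.021 rad, which is one 60° stroke, so the lean is now about 0.051. I'll do two more identical strokes.

step_arm --plan '[[[-1, 0.033, 0.047, -0.1, 0], [-1, 0.033, 0.047, -0.2, 0], [-1, 0.033, 0.047, -0.3, 0], [-1, 0.033, 0.047, -0.4, 0], [-1, 0.033, 0.047, -0.46, 0], [-1, 0.033, 0.047, -0.48, 0], [-1, 0.033, 0.047, -0.5, 0], [-1, 0.035, 0.047, -0.51, 0], [-1, 0.038, 0.048, -0.525, 0], [-1, 0.042, 0.049, -0.54, 0], [-1, 0.046, 0.05, -0.555, 0], [-1, 0.05, 0.05, -0.567, 0]]]'

```text
clock: 8.08
eef_pos: [0.6134, 0.0098, 0.13]
ee_rot: [1.059, 1.293, -1.047]
contact_force: [12.2, 3.7, 20.9]
width: -0.0
```

step_arm --plan '[[[-1, 0, 0, -0.01, 0], [-1, 0, 0, -0.02, 0], [-1, 0, 0, -0.02, 0], [-1, 0.02, 0, -0.02, 0], [-1, 0.04, 0, 0, 0], [-1, 0.03, 0, 0.08, 0], [-1, -0.005, 0, 0.125, 0], [-1, -0.017, -0.003, 0.125, 0], [-1, -0.017, -0.003, 0.125, 0], [-1, -0.017, -0.003, 0.125, 0]]]'

```text
clock: 8.92
eef_pos: [0.6025, 0.0075, 0.1765]
ee_rot: [1.054, 1.3, -1.054]
contact_force: [0.2, 0.4, 1.1]
width: 0.0001
```

Run:
```python
from fit import *
for n in('top','side'):
    t=cam(n); print(n,panel(cloud(t[1],t[2],t[3]),t[1]))
s=r.read_state(); print(s['eef_pos'])
```

```text
top (752, array([0.54579003, 0.1640382 , 0.27889351]), np.float64(0.21794839096078272), np.float64(0.05136093116295424))
side (1320, array([0.53428822, 0.18132401, 0.23776201]), np.float64(0.22278202523994547), np.float64(0.010706563398994121))
[0.60237874 0.00766258 0.17571152]
```

step_arm --plan '[[[-1, 0, 0, -0.03, 0], [-1, 0, 0, -0.06, 0], [-1, 0.002, 0, -0.075, 0], [-1, 0.005, 0.001, -0.09, 0], [-1, 0.009, 0.002, -0.105, 0], [-1, 0.013, 0.003, -0.12, 0], [-1, 0.016, 0.003, -0.13, 0], [-1, 0.016, 0.003, -0.14, 0], [-1, 0.016, 0.003, -0.149, 0], [-1, 0.016, 0.003, -0.149, 0]]]'

```text
clock: 9.85
eef_pos: [0.6149, 0.0116, 0.1196]
ee_rot: [1.061, 1.293, -1.042]
contact_force: [28.7, 10.8, 16.1]
width: -0.0002
```

step_arm --plan '[[[-1, 0.02, 0, 0, 0], [-1, 0.04, 0, 0.02, 0], [-1, 0.02, -0.02, 0.1, 0], [-1, 0, -0.03, 0.2, 0], [-1, -0.03, -0.04, 0.3, 0], [-1, -0.05, -0.05, 0.4, 0], [-1, -0.05, -0.05, 0.5, 0], [-1, -0.05, -0.05, 0.58, 0], [-1, -0.05, -0.05, 0.58, 0], [-1, -0.05, -0.05, 0.58, 0], [-1, -0.05, -0.05, 0.58, 0], [-1, -0.05, -0.05, 0.58, 0]]]'

```text
clock: 10.85
eef_pos: [0.5883, -0.0111, 0.347]
ee_rot: [1.053, 1.303, -1.056]
contact_force: [-0.5, 0.4, -0.6]
width: -0.0002
```

```bash
python3 phase.py
python3 - <<'E'
from fit import *
for n in('top','side'):
    t=cam(n); print(n,panel(cloud(t[1],t[2],t[3]),t[1]))
E
```

```text
tcp [ 0.5883 -0.0111  0.3472] t 10.9
panel 50382 yaw 0.2161 lean 0.0103
phase [-2.96634e+01 -1.00000e-04  2.00000e-03] cost 0.0002008
phase [ 3.03366e+01 -1.00000e-04  2.00000e-03] cost 0.0002008
phase [ 3.03366e+01 -1.00000e-04  2.00000e-03] cost 0.0002008
phase [ 3.03366e+01 -1.00000e-04  2.00000e-03] cost 0.0002008
phase [ 3.03366e+01 -1.00000e-04  2.00000e-03] cost 0.0002008
red [383, 191, 21, 21, 336] med [ 0.5705 -0.1001  0.1467] mean [ 0.5702 -0.1006  0.1461] dir [ 0.885  0.267 -0.382] len 0.025 zmax 0.153
top (613, array([0.5443186 , 0.15802048, 0.2850171 ]), np.float64(0.2183070164658871), np.float64(0.03142999569144091))
side (1398, array([0.53494521, 0.17640529, 0.23782533]), np.float64(0.22252166597247067), np.float64(-0.014285159490739802))
```

Lean is now about 0.010, inside the window. One partial stroke (about 25°) will centre it.

step_arm --plan '[[[-1, 0.035, 0.047, -0.1, 0], [-1, 0.035, 0.047, -0.2, 0], [-1, 0.035, 0.047, -0.3, 0], [-1, 0.035, 0.047, -0.4, 0], [-1, 0.035, 0.047, -0.46, 0], [-1, 0.035, 0.047, -0.48, 0], [-1, 0.036, 0.047, -0.5, 0], [-1, 0.038, 0.047, -0.515, 0], [-1, 0.04, 0.048, -0.53, 0], [-1, 0.043, 0.049, -0.542, 0], [-1, 0.043, 0.049, -0.542, 0], [-1, 0.043, 0.049, -0.542, 0]]]'

```text
clock: 12.0
eef_pos: [0.6104, 0.009, 0.136]
ee_rot: [1.059, 1.293, -1.047]
contact_force: [12.9, 0.3, 13.1]
width: 0.0003
```

step_arm --plan '[[[-1, 0.02, 0, 0.01, 0], [-1, 0.04, 0, 0.04, 0], [-1, 0.02, -0.02, 0.12, 0], [-1, 0, -0.03, 0.2, 0], [-1, -0.03, -0.04, 0.3, 0], [-1, -0.043, -0.05, 0.4, 0], [-1, -0.043, -0.05, 0.5, 0], [-1, -0.043, -0.05, 0.54, 0], [-1, -0.043, -0.05, 0.54, 0], [-1, -0.043, -0.05, 0.54, 0], [-1, -0.043, -0.05, 0.54, 0], [-1, -0.043, -0.05, 0.54, 0]]]'

```text
clock: 13.0
eef_pos: [0.5884, -0.0115, 0.3473]
ee_rot: [1.054, 1.302, -1.055]
contact_force: [0.6, 0.3, 0.5]
width: 0.0002
```

```bash
python3 phase.py
python3 - <<'E'
from fit import *
for n in('top','side'):
    t=cam(n); print(n,panel(cloud(t[1],t[2],t[3]),t[1]))
E
```

```text
tcp [ 0.5884 -0.0115  0.3472] t 13.05
panel 50337 yaw 0.2161 lean 0.0044
phase [ 1.22252e+01 -1.00000e-04  2.20000e-03] cost 0.0001839
phase [ 1.22254e+01 -1.00000e-04  2.20000e-03] cost 0.0001839
phase [ 1.22253e+01 -1.00000e-04  2.20000e-03] cost 0.0001839
phase [ 1.22221e+01 -1.00000e-04  2.20000e-03] cost 0.0001839
phase [ 7.22252e+01 -1.00000e-04  2.20000e-03] cost 0.0001839
red [383, 191, 21, 21, 338] med [ 0.5707 -0.1007  0.1466] mean [ 0.5702 -0.1012  0.146 ] dir [ 0.932  0.139 -0.336] len 0.024 zmax 0.151
top (573, array([0.54697434, 0.15708126, 0.28976833]), np.float64(0.21690185927974245), np.float64(0.0293286369470848))
side (1437, array([0.53653179, 0.17538948, 0.23778781]), np.float64(0.2216218799191716), np.float64(-0.019915473686890145))
```

Lean is about 0.003, well inside. The red ball's centre is at about (0.568, -0.104, 0.138), so the lever reads about 0.09. I'll place the shut fingers on its near side.

step_arm --plan '[[[-1, -0.07, -0.08, -0.05, 0], [-1, -0.13, -0.16, -0.1, 0], [-1, -0.15, -0.25, -0.14, 0], [-1, -0.15, -0.25, -0.24, 0], [-1, -0.15, -0.25, -0.34, 0], [-1, -0.15, -0.25, -0.44, 0], [-1, -0.15, -0.25, -0.52, 0], [-1, -0.15, -0.25, -0.548, 0], [-1, -0.15, -0.25, -0.548, 0], [-1, -0.15, -0.25, -0.548, 0]]]'

```text
clock: 13.98
eef_pos: [0.5292, -0.1113, 0.1297]
ee_rot: [1.054, 1.301, -1.054]
contact_force: [0.1, -0.0, 1.1]
width: 0.0001
```

Run:
```python
from h import *
t=cam('wrist'); save('w3',t[0]); print(r.read_state()['contact_force'])
```

```text
[0.90691983 0.54341616 0.81342053]
```

View pics/w3.png

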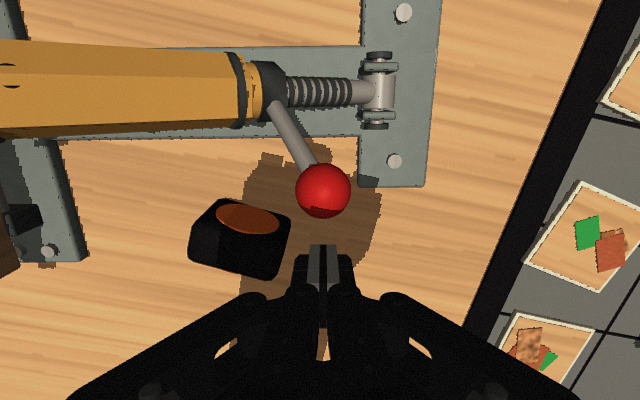

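The fingers (322,260) are directly behind the ball (323,190), and the tape measure is below and to the left, clear. Pushing over.

step_arm --plan '[[[-1, 0.03, 0.009, 0, 0], [-1, 0.06, 0.018, 0, 0], [-1, 0.09, 0.027, 0, 0], [-1, 0.12, 0.036, 0, 0], [-1, 0.15, 0.045, 0, 0], [-1, 0.18, 0.055, 0, 0], [-1, 0.21, 0.065, 0, 0], [-1, 0.24, 0.075, 0, 0], [-1, 0.265, 0.082, 0, 0], [-1, 0.275, 0.085, 0, 0], [-1, 0.275, 0.085, 0, 0]]]'

```text
clock: 14.95
eef_pos: [0.639, -0.0773, 0.1302]
ee_rot: [1.054, 1.301, -1.054]
contact_force: [-8.5, -0.3, 1.5]
width: -0.0003
```

```bash
cat > ball.py <<'E'
from meas import *
for n in('top','side','wrist'):
    t=cam(n); C,br,rd=an(*t,roi=(.6,-.06,.15)); P=C[rd]
    if len(P)<8: print(n,'no red'); continue
    m=P.mean(0); k=m-t[3][:3,3]; c=m+.0087*k/np.linalg.norm(k); q=c-[.6028,-.0561,.0861]
    u=q@[.977,.216,0]; v=q@[.113,-.510,.8525]; print(n,len(P),c.round(4),'lock',round(.7+np.arctan2(u,v),3),'rad',np.hypot(u,v).round(4))
E
python3 ball.py
```

```text
top no red
side no red
wrist 1978 [ 0.6606 -0.0807  0.1343] lock 1.404 rad 0.079
```

Lever reads 1.40, at its stop, with 8.5 N against it. I'll back off towards -x, rise, and check.

step_arm --plan '[[[-1, -0.03, -0.01, 0, 0], [-1, -0.1, -0.03, 0, 0], [-1, -0.13, -0.05, 0.05, 0], [-1, -0.13, -0.05, 0.15, 0], [-1, -0.13, -0.02, 0.25, 0], [-1, -0.13, 0.06, 0.35, 0], [-1, -0.13, 0.13, 0.45, 0], [-1, -0.13, 0.16, 0.54, 0], [-1, -0.13, 0.16, 0.54, 0], [-1, -0.13, 0.16, 0.54, 0], [-1, -0.13, 0.16, 0.54, 0], [-1, -0.13, 0.16, 0.54, 0]]]'

```text
clock: 16.1
eef_pos: [0.5864, -0.0142, 0.3447]
ee_rot: [1.054, 1.3, -1.055]
contact_force: [-0.3, -1.0, 0.4]
width: 0.0001
```

```bash
python3 phase.py|head -3; python3 ball.py
python3 - <<'E'
from fit import *
for n in('top','side'):
    t=cam(n); print(n,panel(cloud(t[1],t[2],t[3]),t[1])[3])
save('w4',cam('wrist')[0]); print(r.read_state()['contact_force'])
E
```

```text
tcp [ 0.5863 -0.0142  0.3443] t 16.15
panel 50671 yaw 0.216 lean 0.0024
phase [ 1.24001e+01 -1.00000e-04  2.20000e-03] cost 0.0001989
top no red
side 31 [ 0.6585 -0.0813  0.1322] lock 1.397 rad 0.0763
wrist 417 [ 0.6603 -0.0807  0.1343] lock 1.402 rad 0.0788
top 0.02598828348202717
side -0.020470174095469373
[ 1.18470784 -0.80401696 -0.40521714]
```

View pics/w4.png

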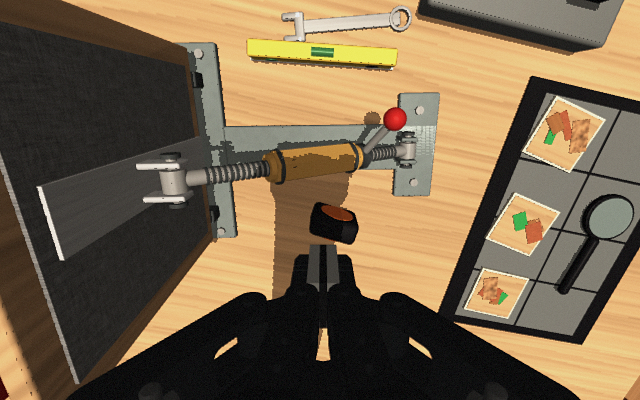

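The lever's ball is now on the far side at (395,119), the bystanders look unmoved, and the gripper is clear. Handing in.

```bash
python3 -c "
from rig import r
print(r.hand_in())"
```

```text
the job is handed in; nothing more can be done
None
```

The panel stands upright, the lock lever is at its stop, and the job is handed in at about 16 s of the 72 s allowed. No verdict was reported.

**What I did:** I turned the sleeve about 204° (3.6 rad) in the tightening direction by pressing its far-side hexagon corners down with the shut fingers. This took three full strokes and one partial stroke. I then pushed the red ball over to its stop and backed away. The first stroke slid past the sleeve without turning it, so I repeated it 8 mm further in.

**Last checks:**
- **Lean:** it went from about 0.072 to 0.002 rad by the wrist camera.
- **Lever:** it reads 1.40 rad, against the 1.2 needed.
- **Gripper and bystanders:** the gripper is clear and the wrist force is at noise level. The other things in view look unmoved by eye; I did not measure them, and the screw tray was not in the last picture.

**Disagreement:** the top and side cameras read the lean as +0.026 and -0.020 rad. Both would be outside the 0.016 limit on their own. They were off by the same amounts, in opposite directions, before I started. Their mean (0.003) and the change they saw (about 0.066 to 0.072) agree with the wrist reading and with the measured turn.

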